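# Make up two electrode kits

## Robot

A 7-joint arm with a two-finger parallel gripper is mounted at the origin on the work surface. World frame = base frame: x ahead of the robot, y to its left, z up, the work surface at z = 0. Lengths are in m, angles in rad, forces in N, time in s.
With the tool pointing down it reaches from about 0.425 to 1.025 m from the base axis. Payload 9.4 kg.
Tool frame: the origin (TCP) lies between the finger pads; the fingertips stand 8 mm ahead of it and the grasp point (between the pads) lies 11 mm behind it; z points along the fingers, y is the line along which they close (so a half turn about z gives the same grasp; the last joint's range is limited). The gripper opens to 85 mm and grips with 20 to 120 N. Pads are 22 mm wide; open, the fingers measure 114 mm over their backs; the gripper's body (76 mm by 85 mm) begins 54 mm behind the grasp point. The pads swing forward as they close: fully open they stand 13 mm farther back than shut.
Start: joints at [1.269, 0.599, -0.003, 1.599, 0.002, 0.943, -0.08], TCP at [0.162, -0.707, 0.239] pointing down, gripper open.
Joint ranges: [-2.57, 2.57], [-0.35, 1.97], [-1.29, 1.29], [0.11, 2.56], [-1.05, 4.19], [0.11, 1.86], [-2.63, 2.63]. Speed limits (rad/s): [2.22, 2.22, 3.01, 3.01, 3.14, 3.14, 3.14].

## Interface

Orientations are given as [roll, pitch, yaw] about the fixed x, y, z axes, in that order (R = Rz(yaw) Ry(pitch) Rx(roll)).
In Python, from bench import arm, viewer gives the robot as it stands. The module is installed in compiled form; this text tells all that it offers. Calls block until the motion is done:
- arm.move_pose(position, orientation): joint-space move of the TCP to a pose.
- arm.line_to(position, orientation=None, velocity=0.15, contact_N=None): straight line of the TCP; orientation=None keeps the orientation; velocity is the mean speed in m/s. With contact_N (N) it stops when the force on the tool has changed by that much, and returns True; else False.
- arm.move_j(angles): joint-space move.
- arm.gripper_open() and arm.close(): open the fingers fully, or close them until they stop; the grip force is fixed at half the most.
- arm.wait(seconds).
- arm.inverse_kinematics(position, orientation): joint angles nearest the present ones, or None.
- arm.get_state(): the state.
- viewer.camera(name): name is "scene" or "side" or "wrist"; returns a dict with "frame" (480x640x3 uint8, blue, green, red), "z_map" (480x640 float32, m along the optical axis (not along the pixel's ray), 0 where there is no reading), "mtx" (3x3 intrinsics, pixels), "camera_from_world" (4x4, takes a point from world to camera coordinates); the wrist camera has in their place "mount" (4x4, takes a point from camera to tool coordinates, whose origin is the TCP and whose axes are the flange's). Camera axes: x right, y up, looking along -z (the intrinsics and any distortion apply to the point x, -y, -z); pixel columns grow to the right and rows downward; lengths in m; the calibration is good to about 2 mm. A picture is of the moment at which its call begins: read the wrist's pose just before it.
A pose or a line that the arm cannot do raises arm.MotionError and nothing moves.
- arm.hand_in(): hands the job in; it is judged then, once.
The state is a dict: "clock": time; "joint_pos": joint angles; "qvel": joint speeds; "tau": joint torques, N m; "eef_pos": TCP position; "tcp_rot": TCP orientation; "contact_force": force on the tool from outside, world axes, zero at the start; "wrist_torque": the same for the moment, N m; "gripper_width": finger opening in m; "grasp_force": force on a finger pad.
Only numpy, scipy, OpenCV 4.12 (cv2) and the standard library are available. Lean on these libraries where they do the work, as an engineer would, in place of code of your own. Each camera call takes 0.05 s, during which the arm holds its last target. There are 200 camera calls.

## Task

Make up the two electrode kits from the stock on the bench. Into the tray with three pockets put the large copper ball electrode in the large pocket, the tall insulator in the middle-sized pocket and the brass rod clamp in the narrow pocket, its foot lengthwise in it; into the tray with two pockets put the small ball electrode in the larger pocket and the short insulator in the narrower one. Stand every part upright and flat on the floor of its pocket, and leave the screw jar, the pulley and the bobbin where they stand.

Things in the scene. Friction and masses are not known exactly. Their poses are not given: they have to be found in the camera images.
- ball_large: Large ball electrode: polished copper ball 46 mm in diameter on a short brass neck (19 mm diameter) and a flat round brass foot 46 mm in diameter, 6 mm thick. Stands upright, 66 mm tall, about 130 g. Origin at the centre of the underside of the foot, z up; the ball's centre is 43 mm above the origin.
- ball_small: Small ball electrode: polished copper ball 32 mm in diameter on a short brass neck (13 mm diameter) and a flat round brass foot 40 mm in diameter, 6 mm thick. Stands upright, 54 mm tall, about 80 g. Origin at the centre of the underside of the foot, z up; the ball's centre is 38 mm above the origin.
- insulator_tall: Tall stand-off insulator: white ribbed ceramic column with six ribs, 32 mm in diameter, 80 mm tall, on a round foot 38 mm in diameter and 6 mm thick, a small brass disc on top. Stands upright, about 130 g. To grip it is a plain cylinder 32 mm in diameter from 8 to 72 mm above its underside. Origin at the centre of the underside, z up.
- insulator_short: Short stand-off insulator: white ribbed ceramic column with three ribs, 26 mm in diameter, 50 mm tall, on a round foot 30 mm in diameter and 6 mm thick, a small brass disc on top. Stands upright, about 60 g. To grip it is a plain cylinder 26 mm in diameter from 8 to 42 mm above its underside. Origin at the centre of the underside, z up.
- rod_clamp: Rod clamp: brass, foot 46 mm long (x) by 24 mm wide (y), 8 mm thick; centred on it a split upright block 30 mm (x) by 24 mm (y), its top 45 mm above the underside, with an 11 mm bore along x and a 16 mm knurled thumbscrew on top reaching 58 mm. About 260 g. Flat gripping sides face +y and -y. Origin: centre of the underside, z up.
- tray3: Kit tray with three pockets in a row: grey plastic, black pocket floors, 72 mm (x) by 190 mm (y), 15 mm high, fixed to the bench. Origin: centre of the underside, z up. Pocket floors 4 mm above it, walls 4 mm thick. Pockets are 64 mm along x, centred on x = 0: large pocket 72 mm along y, centred at y = -55 mm; middle-sized 58 mm, at y = +14 mm; narrow 44 mm, at y = +69 mm.
- tray2: Kit tray with two pockets in a row: grey plastic, black pocket floors, 72 mm (x) by 124 mm (y), 15 mm high, fixed to the bench. Origin: centre of the underside, z up. Pocket floors 4 mm above it, walls 4 mm thick. Pockets are 64 mm along x, centred on x = 0: larger pocket 66 mm along y, centred at y = -25 mm; narrower 46 mm, at y = +35 mm.
- screw_jar: Bystander: glass jar of dark screws with a black screw lid, 50 mm in diameter, 60 mm tall, loose. Origin at the centre of its underside, z up.
- pulley: Bystander: grooved drive pulley of dark wood lying flat, 56 mm in diameter, 18 mm thick, with a brass hub on top reaching 25 mm, loose. Origin at the centre of its underside, z up.
- bobbin: Bystander: empty bobbin of light wood standing upright, flanges 40 mm in diameter, 44 mm tall, loose. Origin at the centre of its underside, z up.

How it is judged:
By the outcome, as a careful person would: the job done as asked, in the order asked, and still so for the second after the job is handed in, with the robot touching nothing.
It also fails if it takes over 128 s, if anything falls off the work surface, if the arm or the gripper's body presses on something with over 40 N, if the wrist force passes 120 N, or if a joint passes its speed limit or range.

## Working session

There is one attempt and no reset: what is moved stays moved. The work goes in short steps, each a Python script; the robot and the scene stay as the last script left them, time stands still between calls to the robot, and variables do not carry over. Pictures are saved under pics/ and viewed, at most 14 in all, crops included, and the job is handed in when it is done.

```bash
mkdir -p pics
python3 - <<'E'
from bench import arm, viewer
import cv2,numpy as np,pickle
s=arm.get_state();print({k:np.round(v,3) for k,v in s.items()})
d={}
for n in("scene","side","wrist"):
    c=viewer.camera(n);d[n]=c;cv2.imwrite(f"pics/{n}0.png",c["frame"]);print(n,c.keys(),c["mtx"])
    print(np.round(c.get("camera_from_world",c.get("mount")),3), (c["z_map"]>0).mean())
pickle.dump((s,d),open("v0.pkl","wb"))
E
```

```text
{'clock': np.float64(0.0), 'joint_pos': array([ 1.269,  0.6  , -0.003,  1.6  ,  0.002,  0.943, -0.08 ]), 'qvel': array([-0.001,  0.   , -0.001, -0.001, -0.001, -0.001, -0.   ]), 'tau': array([-1.0000e-03, -7.7643e+01,  1.5650e+00, -2.5800e+01,  1.2000e-02,
        9.0000e-03,  0.0000e+00]), 'eef_pos': array([ 0.162, -0.706,  0.238]), 'tcp_rot': array([-3.14 ,  0.   ,  0.225]), 'contact_force': array([ 0.908, -0.022,  0.346]), 'wrist_torque': array([0.017, 0.057, 0.021]), 'grasp_force': np.float64(0.0), 'gripper_width': np.float64(0.085)}
scene dict_keys(['frame', 'z_map', 'mtx', 'camera_from_world']) [[556.0704744    0.         313.30490963]
 [  0.         556.0704744  237.83899097]
 [  0.           0.           1.        ]]
[[ 0.151  0.988  0.017 -0.081]
 [-0.686  0.092  0.722  0.35 ]
 [ 0.712 -0.121  0.692 -1.346]
 [ 0.     0.     0.     1.   ]] 0.995908203125
side dict_keys(['frame', 'z_map', 'mtx', 'camera_from_world']) [[530.12828355   0.         313.04567116]
 [  0.         530.12828355 233.35223593]
 [  0.           0.           1.        ]]
[[ 0.995 -0.096  0.003 -0.566]
 [ 0.06   0.649  0.759 -0.057]
 [-0.075 -0.755  0.651 -1.046]
 [ 0.     0.     0.     1.   ]] 0.996162109375
wrist dict_keys(['frame', 'z_map', 'mtx', 'mount']) [[349.57597436   0.         323.90136656]
 [  0.         349.57597436 230.56151799]
 [  0.           0.           1.        ]]
[[ 0.     0.945  0.328  0.085]
 [ 1.    -0.    -0.    -0.   ]
 [-0.     0.328 -0.945 -0.134]
 [ 0.     0.     0.     1.   ]] 0.9960319010416666
```

View pics/scene0.png

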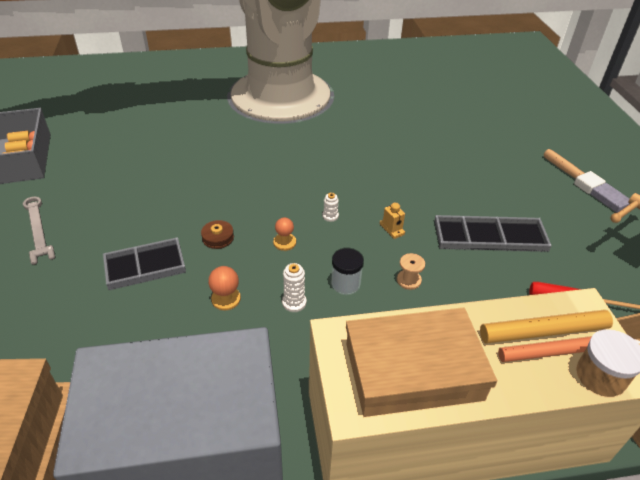

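View pics/side0.png

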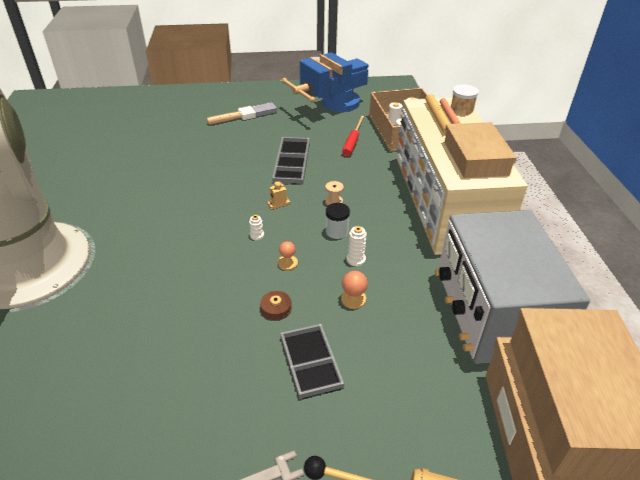

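The scene view, taken from +x facing the base, shows:

| Item | Pixel position (scene) |
|---|---|
| tray3 | (490,233) |
| tray2 | (145,262) |
| large ball | (224,283) |
| small ball | (285,230) |
| tall insulator | (294,286) |
| short insulator | (331,206) |
| clamp | (394,219) |
| jar | (347,272) |
| pulley | (217,234) |
| bobbin | (411,270) |

The side view agrees: tray3 (292,160), tray2 (312,360), large ball (354,287), clamp (279,196).

```bash
cat > h.py <<'E'
import numpy as np,cv2,pickle
from scipy.spatial.transform import Rotation as Rn
def T_wc(c,st=None):
    if "camera_from_world" in c: return np.linalg.inv(c["camera_from_world"])
    T=np.eye(4);T[:3,:3]=Rn.from_euler("xyz",st["tcp_rot"]).as_matrix();T[:3,3]=st["eef_pos"]
    return T@c["mount"]
def cloud(c,st=None):
    v,u=np.mgrid[:480,:640];z=c["z_map"];K=c["mtx"]
    p=np.stack([(u-K[0,2])/K[0,0]*z,-(v-K[1,2])/K[1,1]*z,-z,np.ones_like(z)],-1)
    w=(p@T_wc(c,st).T)[...,:3]; w[z<=0]=np.nan; return w
def ray(c,uv,st=None):
    K=c["mtx"];T=T_wc(c,st);u,v=uv
    d=T[:3,:3]@np.array([(u-K[0,2])/K[0,0],-(v-K[1,2])/K[1,1],-1]);return T[:3,3],d
def onplane(c,uv,h,st=None):
    o,d=ray(c,uv,st);return o+d*(h-o[2])/d[2]
def tri(rs):
    A=np.zeros((3,3));b=np.zeros(3)
    for o,d in rs:
        d=d/np.linalg.norm(d);P=np.eye(3)-np.outer(d,d);A+=P;b+=P@o
    x=np.linalg.solve(A,b)
    gap=max(np.linalg.norm((np.eye(3)-np.outer(d,d)/(d@d))@(x-o)) for o,d in rs)
    return x,gap
E
python3 - <<'E'
from h import *
s,d=pickle.load(open("v0.pkl","rb"))
for n in("scene","side"):
    c=d[n];w=cloud(c)
    roi=(w[...,0]>.4)&(w[...,0]<.85)&(abs(w[...,1])<.6)
    t=roi&(abs(w[...,2])<.006);print(n,"table z",np.median(w[...,2][t]),w[...,2][t].std())
    m=(roi&(w[...,2]>.006)&(w[...,2]<.12)).astype(np.uint8)
    k,L,st,ce=cv2.connectedComponentsWithStats(m)
    for i in range(1,k):
        if st[i,4]<80: continue
        p=w[L==i];col=np.median(c["frame"][L==i],0)
        lo,hi=np.percentile(p,[1,99],axis=0)
        print(np.round(ce[i]),st[i,4],"ctr",np.round((lo+hi)/2,3),"ext",np.round(hi-lo,3),"top",round(hi[2],4),col)
E
```

```text
scene table z -0.0006115157365124135 0.0016726282175504729
[606. 193.] 1289 ctr [0.511 0.539 0.049] ext [0.216 0.117 0.085] top 0.0914 [144. 152. 164.]
[331. 205.] 307 ctr [0.459 0.043 0.028] ext [0.02  0.024 0.044] top 0.0506 [154. 167. 186.]
[394. 219.] 550 ctr [0.511 0.147 0.032] ext [0.035 0.032 0.053] top 0.0587 [ 52. 107. 145.]
[492. 232.] 1470 ctr [0.548 0.316 0.011] ext [0.1   0.193 0.011] top 0.0167 [98. 96. 98.]
[284. 229.] 348 ctr [ 0.519 -0.048  0.03 ] ext [0.025 0.03  0.047] top 0.0532 [ 74.  109.5 186. ]
[217. 231.] 616 ctr [ 0.488 -0.163  0.016] ext [0.054 0.052 0.019] top 0.0256 [ 44.  69. 117.]
[142. 262.] 1024 ctr [ 0.54  -0.284  0.011] ext [0.09  0.129 0.01 ] top 0.0166 [105.  104.  105.5]
[ 41. 251.] 151 ctr [ 0.487 -0.456  0.008] ext [0.048 0.038 0.003] top 0.0092 [149. 159. 176.]
[347. 269.] 1220 ctr [0.625 0.039 0.034] ext [0.047 0.046 0.055] top 0.0615 [42. 41. 41.]
[411. 267.] 546 ctr [0.632 0.143 0.026] ext [0.038 0.036 0.04 ] top 0.0457 [121.  175.5 228. ]
[294. 285.] 849 ctr [ 0.654 -0.049  0.044] ext [0.027 0.031 0.075] top 0.081 [161. 178. 194.]
[224. 28
[... 1142 characters left out ...]
4] top 0.0606 [105.5 122.5 127. ]
[256. 226.] 237 ctr [0.455 0.037 0.028] ext [0.025 0.019 0.043] top 0.05 [162. 180. 191.]
[357. 244.] 536 ctr [ 0.649 -0.056  0.043] ext [0.031 0.025 0.073] top 0.0798 [159.5 178.  188. ]
[287. 251.] 254 ctr [ 0.514 -0.055  0.03 ] ext [0.029 0.025 0.047] top 0.0539 [ 95.  127.  202.5]
[355. 285.] 573 ctr [ 0.627 -0.163  0.036] ext [0.042 0.035 0.059] top 0.0657 [ 98. 132. 215.]
[276. 303.] 621 ctr [ 0.485 -0.167  0.017] ext [0.052 0.054 0.017] top 0.0253 [ 63.  88. 138.]
[312. 361.] 1014 ctr [ 0.537 -0.288  0.011] ext [0.089 0.131 0.011] top 0.0167 [134. 141. 140.]
[278. 469.] 469 ctr [ 0.47  -0.459  0.008] ext [0.077 0.037 0.004] top 0.0098 [179. 197. 213.]
```

```bash
python3 - <<'E'
from bench import arm, viewer
from h import *
out=[]
for i,(p,yw) in enumerate([((.56,-.20,.30),0.2),((.56,.12,.30),0.),((.56,.14,.30),1.57),((.56,-.12,.30),1.57)]):
    for y in (yw,yw-np.pi):
        print(p,y,arm.inverse_kinematics(p,[np.pi,0,y]))
    try: arm.move_pose(p,[np.pi,0,yw])
    except arm.MotionError as e: print(e); continue
    arm.wait(.3)
    s=arm.get_state();c=viewer.camera("wrist");out.append((s,c));cv2.imwrite(f"pics/w{i}.png",c["frame"])
    print(i,s["clock"],s["eef_pos"],s["tcp_rot"])
pickle.dump(out,open("v1.pkl","wb"))
E
python3 -c "
import cv2,numpy as np
a=[cv2.resize(cv2.imread(f'pics/w{i}.png'),(400,300)) for i in range(4)]
cv2.imwrite('pics/wm.png',np.vstack([np.hstack(a[:2]),np.hstack(a[2:])]))"
```

```text
(0.56, -0.2, 0.3) 0.2 [ 0.35188026  0.38237624 -0.14476483  1.83199991  0.06710225  0.9319217
 -1.19340767]
(0.56, -0.2, 0.3) -2.941592653589793 [ 0.85030944  0.50891769 -0.89354118  1.80173067  0.45292292  1.05054002
  1.55715006]
0 2.7583 [ 0.55988286 -0.20036823  0.2999422 ] [-3.14157329e+00  1.17727851e-04  1.99409515e-01]
(0.56, 0.12, 0.3) 0.0 [-0.18396584  0.35560719 -0.1711118   1.87749539  0.07489205  0.91462227
 -1.96110202]
(0.56, 0.12, 0.3) -3.141592653589793 [ 0.31958182  0.4828677  -0.91098874  1.8478385   0.44259491  1.02862152
  0.79909478]
1 4.325 [0.56023447 0.11909331 0.29999236] [ 3.14143922e+00 -3.73077435e-05 -1.37799724e-03]
(0.56, 0.14, 0.3) 1.57 [ 0.05256737  0.40271349 -0.54945062  1.85135973  0.25304324  0.95708235
 -0.60910835]
(0.56, 0.14, 0.3) -1.571592653589793 [ 0.38018035  0.55921473 -1.09607522  1.83329044  0.55815851  1.09937633
  2.21888569]
2 5.9 [0.55996512 0.14007767 0.300015  ] [3.14158328e+00 7.14406216e-05 1.56974744e+00]
(0.56, -0.12, 0.3) 1.57 [ 0.48553423  0.39100726 -0.51431686  1.86234346  0.23297712  0.94770046
 -0.13425769]
(0.56, -0.12, 0.3) -1.571592653589793 [-0.60016318  0.56096598  1.12269783  1.92459359 -0.5910846   1.03609908
 -2.35857725]
3 7.2667 [ 0.56023077 -0.11885054  0.30005919] [ 3.14145636e+00 -1.61924150e-04  1.57178484e+00]
```

View pics/wm.png

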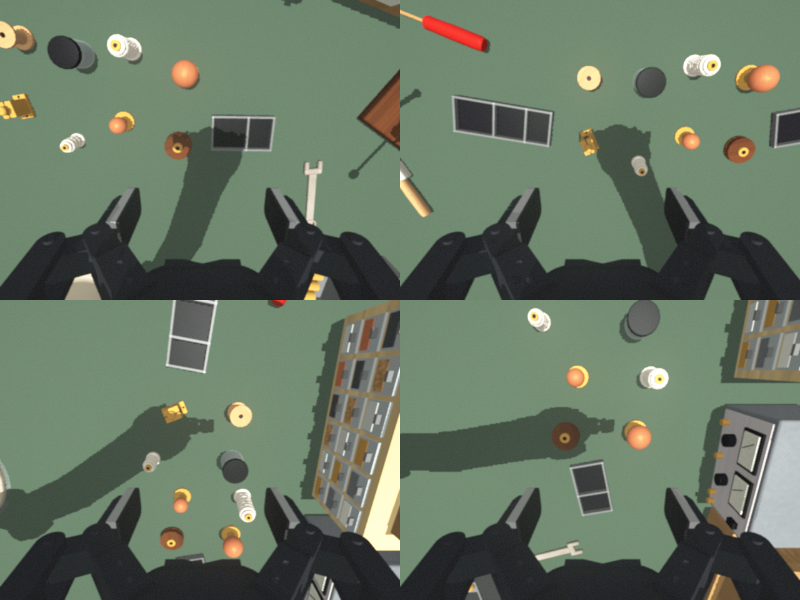

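The wrist mosaic (yaw 0.2, 0, 1.57, 1.57) shows all five parts and both trays. tray3 in the top-right panel runs (455,115)-(552,125) with its large pocket on the left, which is +y. tray2 in the top-left panel runs (212,117)-(274,150) with its larger pocket also toward +y.

```bash
cat > meas.py <<'E'
from h import *
from scipy.optimize import least_squares
def sphere(p):
    A=np.c_[2*p,np.ones(len(p))];x=np.linalg.lstsq(A,(p**2).sum(1),rcond=None)[0]
    return x[:3],np.sqrt(x[3]+x[:3]@x[:3])
def rect(p):
    (cx,cy),(a,b),t=cv2.minAreaRect((p[:,:2]*1000).astype(np.float32))
    if a<b: a,b,t=b,a,t+90
    return np.round([cx/1000,cy/1000],4),np.round([a,b],1),round(((t+90)%180)-90,1)  # t: long-axis angle, deg
near=dict(ball_large=(.631,-.158),ball_small=(.517,-.05),insulator_tall=(.652,-.052),insulator_short=(.457,.04),rod_clamp=(.51,.145))
trays=dict(tray3=(.548,.316,.13),tray2=(.538,-.286,.09))
def measure(c,st=None):
    w=cloud(c,st);hsv=cv2.cvtColor(c["frame"],cv2.COLOR_BGR2HSV);r={}
    for n,xy in near.items():
        m=(np.hypot(w[...,0]-xy[0],w[...,1]-xy[1])<.038)&(w[...,2]>.006)
        if m.sum()<60: continue
        if n.startswith("ball"):
            mm=m&(hsv[...,0]<12)&(hsv[...,1]>90)&(w[...,2]>.03)
            if mm.sum()<60: continue
            v,u=np.nonzero(mm); ce,R=sphere(w[mm]); r[n]=(ce,R)
        elif n.startswith("ins"):
            top=np.percentile(w[m][:,2],98);mm=m&(w[...,2]>top-.0025)
            pts=w[mm]; v,u=np.nonzero(mm); r[n]=(np.r_[rect(pts)[0],np.median(pts[:,2])],rect(pts)[1])
        else:
            top=np.percentile(w[m][:,2],99.5)
            f=m&(w[...,2]<.016); b=m&(w[...,2]>.040)&(w[...,2]<.048);t=m&(w[...,2]>.053)
            r[n]=(np.r_[w[t][:,:2].mean(0) if t.any() else [0,0],top],rect(w[m]),rect(w[b]) if b.any() else 0)
    for n,(x,y,h) in trays.items():
        m=(abs(w[...,0]-x)<.08)&(abs(w[...,1]-y)<h)
        z=w[...,2]; wall=m&(z>.012)&(z<.022)
        if wall.sum()<100: continue
        k,L,s,_=cv2.connectedComponentsWithStats(cv2.dilate(wall.astype(np.uint8),np.ones((3,3))))
        wall&=L==1+s[1:,4].argmax()
        r[n]=[rect(w[wall]),round(np.median(z[wall]),4)]
        fl=m&(z<.009)&(z>.001)&(hsv[...,2]<70)&(hsv[...,1]<90)
        fl=cv2.erode(fl.astype(np.uint8),np.ones((3,3)))
        k,L,s,_=cv2.connectedComponentsWithStats(fl)
        for i in range(1,k):
            if s[i,4]>60: r[n].append((rect(w[L==i]),round(np.median(z[L==i]),4)))
    return r
E
python3 - <<'E'
from meas import *
np.set_printoptions(precision=4,suppress=True)
s,d=pickle.load(open("v0.pkl","rb"));o=pickle.load(open("v1.pkl","rb"))
V=[("scene",d["scene"],None),("side",d["side"],None)]+[(f"w{i}",c,st) for i,(st,c) in enumerate(o)]
R={n:measure(c,st) for n,c,st in V}
for k in list(near)+list(trays):
    print(k)
    for n in R:
        if k in R[n]: print("  ",n,*R[n][k])
E
```

```text
ball_large
   scene [ 0.6299 -0.1544  0.0434] 0.021925157624246634
   side [ 0.6278 -0.1577  0.043 ] 0.021865591436991374
   w0 [ 0.6276 -0.155   0.0435] 0.022419337959330102
   w1 [ 0.6278 -0.1547  0.0436] 0.02240298824704884
   w2 [ 0.6271 -0.155   0.0433] 0.022463969454290734
   w3 [ 0.6282 -0.1244  0.1927] 0.14132117545556921
ball_small
   scene [ 0.5161 -0.0482  0.0388] 0.014397983740939962
   side [ 0.5132 -0.052   0.0388] 0.01427865723636791
   w0 [ 0.5132 -0.0488  0.0387] 0.015376550928780182
   w1 [ 0.5134 -0.0483  0.0388] 0.01537842399883849
   w2 [ 0.5126 -0.0485  0.0389] 0.015242096361970455
   w3 [ 0.5128 -0.0489  0.0394] 0.015002867474625838
insulator_tall
   scene [ 0.6533 -0.0481  0.0794] [18.3 14.5]
   side [ 0.6495 -0.0532  0.0788] [18.6 13.3]
   w0 [ 0.6489 -0.0492  0.0798] [15.7 15.4]
   w1 [ 0.6492 -0.0488  0.08  ] [15.8 14.4]
   w2 [ 0.6485 -0.0489  0.0798] [16.1 15. ]
   w3 [ 0.6485 -0.0494  0.0798] [15.8 15. ]
insulator_short
   scene [0.4566 0.0428 0.0498] [14.5 10.7]
   side [0.4538 0.0393 0.0495] [12.9 11.1]
   w0 [0.4536 0.0428 0.0501] [13.2 12.2]
   w1 [0
[... 2036 characters left out ...]
, 34.2]), 11.2), np.float64(0.003))
   w0 (array([ 0.5368, -0.2856]), array([124.3,  72.9]), -79.3) 0.0147 ((array([ 0.5298, -0.2624]), array([62.9, 56.7]), -78.4), np.float64(0.0038)) ((array([ 0.5415, -0.3237]), array([56. , 39.2]), 10.7), np.float64(0.0039))
   w1 (array([ 0.5299, -0.2487]), array([73.7, 51.9]), 11.3) 0.0147 ((array([ 0.5294, -0.2612]), array([56.1, 43.9]), 12.6), np.float64(0.0039))
   w2 (array([ 0.5414, -0.2226]), array([46.2, 15.7]), -11.1) 0.0147
   w3 (array([ 0.5363, -0.2859]), array([125.3,  72.2]), -79.4) 0.0148 ((array([ 0.5316, -0.2651]), array([56.6, 55.7]), 10.4), np.float64(0.0039)) ((array([ 0.5429, -0.3247]), array([56.2, 32.8]), 10.3), np.float64(0.0039))
```

```bash
cat > act.py <<'E'
from bench import arm, viewer
from h import *
D=np.deg2rad
Z=.20
def down(a): return [np.pi,0,D(a)]
def say(t):
    s=arm.get_state();print(t,"t",round(s["clock"],1),"p",np.round(s["eef_pos"],4),"w",round(s["gripper_width"],4),"gf",round(s["grasp_force"],1),"F",np.round(s["contact_force"],1));return s
def pick(xy,g,yaw):
    arm.move_pose([*xy,Z],down(yaw))
    hit=arm.line_to([*xy,g-.011],velocity=.12,contact_N=8)
    s=say(f"down hit={hit}")
    if hit: raise SystemExit("unexpected contact")
    arm.close();say("closed")
    arm.line_to([*xy,Z],velocity=.15);return say("lifted")
def place(xy,g,yaw,floor=.004):
    arm.move_pose([*xy,Z],down(yaw))
    arm.line_to([*xy,g-.011+floor+.012],velocity=.12)
    arm.wait(.2)
    hit=arm.line_to([*xy,g-.011+floor-.002],velocity=.025,contact_N=5)
    say(f"placed hit={hit}")
    arm.gripper_open();arm.line_to([*xy,Z],velocity=.15);say("clear")
u3=np.array([np.cos(D(80.1)),np.sin(D(80.1))]);c3=np.array([.5453,.3173])  # toward the large end
u2=np.array([-np.cos(D(79.4)),np.sin(D(79.4))]);c2=np.array([.5366,-.2857])
E
python3 - <<'E'
from act import *
for p,y in [((.6277,-.155),90),(c3+.055*u3,80.1),(c3-.014*u3,80.1),(c3-.069*u3,80.1),((.5047,.1467),110.5),((.4537,.0429),90),(c2+.025*u2,100.6),(c2-.035*u2,100.6)]:
    for z in (Z,.02): 
        q=arm.inverse_kinematics([*p,z],down(y)); print(np.round(p,3),z,None if q is None else np.round(q,2))
pick((.6277,-.155),.039,90)
E
```

```text
[ 0.628 -0.155] 0.2 [ 0.45  0.58 -0.46  1.8   0.34  0.83 -0.17]
[ 0.628 -0.155] 0.02 [ 0.37  0.81 -0.33  1.91  0.5   0.51 -0.31]
[0.555 0.371] 0.2 [-0.36  0.61 -0.49  1.75  0.36  0.86 -1.19]
[0.555 0.371] 0.02 [-0.46  0.83 -0.35  1.85  0.5   0.55 -1.3 ]
[0.543 0.304] 0.2 [-0.28  0.56 -0.48  1.86  0.35  0.81 -1.12]
[0.543 0.304] 0.02 [-0.4   0.79 -0.31  1.97  0.51  0.46 -1.25]
[0.533 0.249] 0.2 [-0.2   0.52 -0.48  1.94  0.34  0.76 -1.05]
[0.533 0.249] 0.02 [-0.35  0.76 -0.28  2.04  0.51  0.4  -1.2 ]
[0.505 0.147] 0.2 [ 0.04  0.47 -0.59  2.07  0.4   0.71 -0.45]
[0.505 0.147] 0.02 [-0.22  0.73 -0.25  2.19  0.62  0.29 -0.65]
[0.454 0.043] 0.2 [ 0.18  0.38 -0.52  2.22  0.32  0.62 -0.58]
[0.454 0.043] 0.02 [-0.15  0.7  -0.11  2.36  0.64  0.11 -0.87]
[ 0.532 -0.261] 0.2 [ 0.69  0.53 -0.48  1.93  0.34  0.77  0.2 ]
[ 0.532 -0.261] 0.02 [ 0.56  0.77 -0.3   2.04  0.53  0.41  0.03]
[ 0.543 -0.32 ] 0.2 [ 0.75  0.57 -0.47  1.84  0.34  0.81  0.3 ]
[ 0.543 -0.32 ] 0.02 [ 0.65  0.79 -0.32  1.95  0.51  0.48  0.15]
down hit=False t 9.5 p [ 0.6281 -0.1551  0.0287] w 0.0856 gf 0.0 F [-0.1  0.4 -0.2]
closed t 9.9 p [ 0.6279 -0.1551  0.0287] w 0.0435 gf 60.0 F [-1.2  0.7  4.9]
lifted t 11.2 p [ 0.6272 -0.1549  0.199 ] w 0.0433 gf 61.0 F [-0.6  0.4 -1.5]
```

Run:
```python
from act import *
arm.move_pose([*(c3+.055*u3),Z],down(80.1))
c=viewer.camera("scene");cv2.imwrite("pics/hold1.png",cv2.resize(c["frame"][100:280,400:640],None,fx=3,fy=3))
```

```text
(no output)
```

View pics/hold1.png

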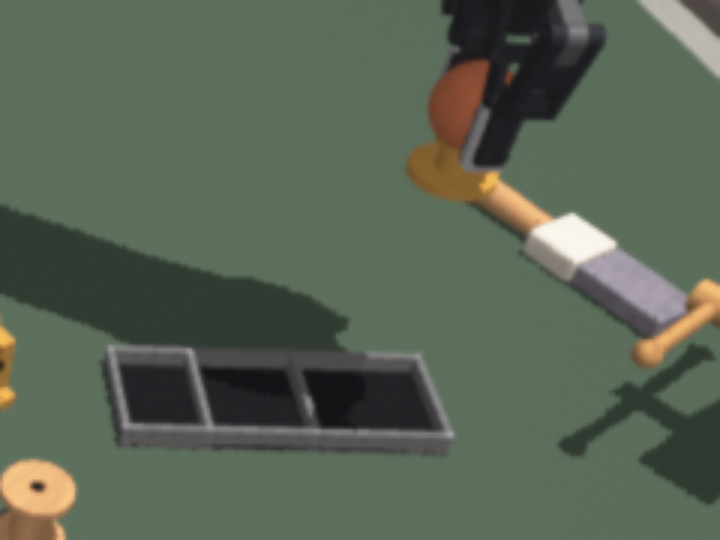

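The crop shows the ball upright in the fingers at (460,110), foot at (450,172) roughly level, with the tray's large pocket at (365,400) below and behind it. I'll lower it.

Run:
```python
from act import *
place(c3+.055*u3,.039,80.1)
pick((.6488,-.049),.050,90)
place(c3-.011*u3,.050,80.1)
c=viewer.camera("scene");cv2.imwrite("pics/p2.png",cv2.resize(c["frame"][130:280,400:600],None,fx=3,fy=3))
```

```text
placed hit=True t 15.6 p [0.5547 0.3714 0.0327] w 0.0437 gf 61.6 F [-0.9 -1.1  7. ]
clear t 17.3 p [0.5544 0.3711 0.199 ] w 0.0857 gf 0.0 F [-0.2  0.6  0.1]
down hit=False t 20.4 p [ 0.6493 -0.049   0.0397] w 0.0856 gf 0.0 F [-0.5 -0.3  0.5]
closed t 21.0 p [ 0.6489 -0.049   0.0393] w 0.0306 gf 59.0 F [-1.1  0.7  5.3]
lifted t 22.2 p [ 0.6482 -0.0491  0.199 ] w 0.0305 gf 59.3 F [-0.3 -0.7 -0.6]
placed hit=True t 25.6 p [0.5434 0.3065 0.0433] w 0.031 gf 59.9 F [-0.4 -0.9  7. ]
clear t 27.4 p [0.543  0.3061 0.1991] w 0.0856 gf 0.0 F [-0.1  0.1 -0.3]
```

View pics/p2.png

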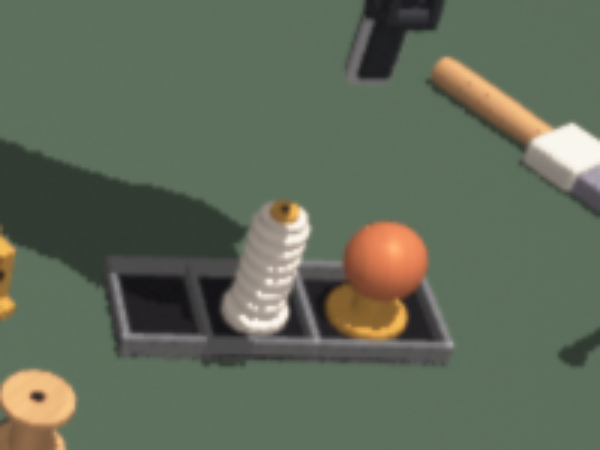

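Large ball (385,290) and tall insulator (265,270) stand in their pockets, and their lean matches the image perspective. I'll check that later with depth. Next is the clamp.

Run:
```python
from act import *
s=pick((.5047,.1467),.034,110.5)
if s["gripper_width"]>.025:
    xy=c3-.071*u3
    arm.move_pose([*xy,Z],down(80.1))
    c=viewer.camera("scene");cv2.imwrite("pics/hold3.png",cv2.resize(c["frame"][100:280,380:600],None,fx=3,fy=3))
```

```text
down hit=False t 29.8 p [0.505  0.1467 0.0235] w 0.0851 gf 0.0 F [ 1.1 -0.3  0.2]
closed t 30.3 p [0.5048 0.1467 0.0233] w 0.0295 gf 59.7 F [0.1 0.5 4.6]
lifted t 31.6 p [0.5043 0.1465 0.1992] w 0.0291 gf 59.3 F [ 0.   0.3 -2.3]
```

View pics/hold3.png

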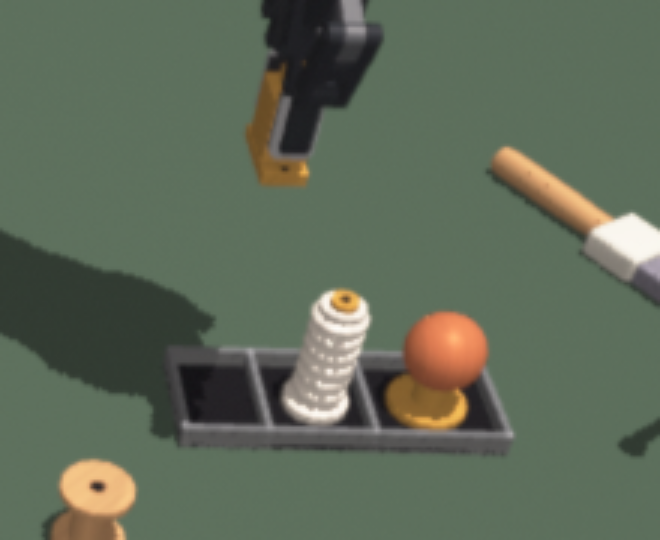

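The clamp is held level by its ends at (280,140), above the narrow pocket (215,395). I'll place it, then do the second kit.

Run:
```python
from act import *
place(c3-.071*u3,.034,80.1)
pick((.5130,-.0486),.036,90)
place(c2+.025*u2,.036,100.6)
pick((.4537,.0429),.033,90)
place(c2-.035*u2,.033,100.6)
# look from above both trays
out=[]
for i,(p,y) in enumerate([((.50,-.15,.30),0),((.50,.25,.30),0)]):
    arm.move_pose(p,down(y));arm.wait(.3)
    s=arm.get_state();c=viewer.camera("wrist");out.append((s,c))
pickle.dump((out,viewer.camera("scene"),viewer.camera("side")),open("v2.pkl","wb"));say("end")
a=[c["frame"][20:300,100:540] for s,c in out]
cv2.imwrite("pics/fin.png",cv2.resize(np.vstack(a),(750,int(560*750/440))) [:954] if 0 else cv2.resize(np.vstack(a),(471,600)))
```

```text
placed hit=True t 34.7 p [0.5331 0.2473 0.0274] w 0.0291 gf 60.4 F [-0.1 -0.6  7.5]
clear t 36.6 p [0.5327 0.2471 0.1992] w 0.0856 gf 0.0 F [ 0.2 -0.3  0.4]
down hit=False t 39.4 p [ 0.5133 -0.0487  0.0255] w 0.0854 gf 0.0 F [ 0.4 -0.1  0.1]
closed t 39.9 p [ 0.5132 -0.0487  0.0254] w 0.0293 gf 58.6 F [-0.  -0.2  6.2]
lifted t 41.2 p [ 0.5125 -0.0486  0.1992] w 0.0294 gf 59.2 F [-0.2 -0.3 -0.6]
placed hit=True t 44.2 p [ 0.5319 -0.2612  0.0295] w 0.0294 gf 59.9 F [-1.  -1.8  6.6]
clear t 46.1 p [ 0.5315 -0.261   0.1992] w 0.0853 gf 0.0 F [ 0.8 -0.1 -0.3]
down hit=False t 49.0 p [0.4539 0.0429 0.0224] w 0.0852 gf 0.0 F [-0.6  1.   0.3]
closed t 49.5 p [0.4538 0.0428 0.0224] w 0.0247 gf 58.5 F [-0.8 -1.   7.6]
lifted t 50.9 p [0.4533 0.0428 0.1993] w 0.0245 gf 58.8 F [-0.5  0.2 -0.9]
placed hit=True t 54.5 p [ 0.543  -0.3201  0.0265] w 0.0244 gf 59.2 F [-0.1  0.4  6.6]
clear t 56.4 p [ 0.5426 -0.32    0.1991] w 0.0857 gf 0.0 F [ 0.  -0.5  0. ]
end t 60.1 p [0.5001 0.2498 0.3   ] w 0.0856 gf 0.0 F [ 0.7 -0.4  0.3]
```

View pics/fin.png

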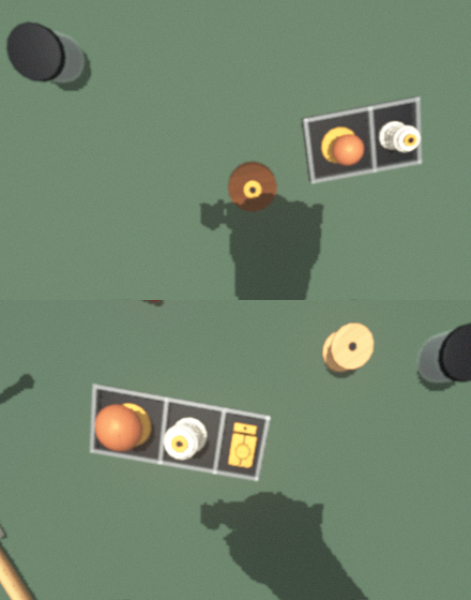

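Every part sits inside its pocket in the crops: small ball (345,147), short insulator (402,138), large ball (122,427), tall insulator (184,440), clamp (242,445). A depth check of heights, uprightness and bystanders follows.

Run:
```python
from act import *
import meas
np.set_printoptions(precision=4,suppress=True)
meas.near=dict(ball_large=c3+.055*u3,ball_small=c2+.025*u2,insulator_tall=c3-.011*u3,insulator_short=c2-.035*u2,rod_clamp=c3-.071*u3)
out,a,b=pickle.load(open("v2.pkl","rb"))
for (s,c) in out:
    for k,v in meas.measure(c,s).items():
        if k in meas.near and np.hypot(*(s["eef_pos"][:2]-meas.near[k]))<.25: print(k,"want",meas.near[k],"got",*v)
    w=cloud(c,s)
    for n,xy in meas.near.items():   # foot tops: z spread of a low ring
        m=(np.hypot(w[...,0]-xy[0],w[...,1]-xy[1])<.024)&(w[...,2]>.0065)&(w[...,2]<.014)
        if m.sum()>20: print("  foot",n,m.sum(),np.percentile(w[m][:,2],[5,50,95]))
    for n,xy in dict(jar=(.625,.039),pulley=(.486,-.165),bobbin=(.632,.143)).items():
        m=(np.hypot(w[...,0]-xy[0],w[...,1]-xy[1])<.04)&(w[...,2]>.006)
        if m.sum()>50:
            p=w[m];t=p[p[:,2]>np.percentile(p[:,2],98)-.003 if n!="pulley" else p[:,2]>.014];print(n,meas.rect(t),t[:,2].max())
s0,d0=None,pickle.load(open("v1.pkl","rb"))
for s,c in d0[:2]:
    w=cloud(c,s)
    for n,xy in dict(jar=(.625,.039),pulley=(.486,-.165),bobbin=(.632,.143)).items():
        m=(np.hypot(w[...,0]-xy[0],w[...,1]-xy[1])<.04)&(w[...,2]>.006)
        if m.sum()>50:
            p=w[m];t=p[p[:,2]>np.percentile(p[:,2],98)-.003 if n!="pulley" else p[:,2]>.014];print("before",n,meas.rect(t))
```

```text
ball_small want [ 0.532  -0.2611] got [ 0.5321 -0.2609  0.0427] 0.015424393864581519
insulator_short want [ 0.543  -0.3201] got [ 0.5431 -0.3197  0.054 ] [12.7 12.5]
  foot ball_small 384 [0.0083 0.0098 0.0112]
  foot insulator_short 160 [0.0074 0.0105 0.0125]
  foot rod_clamp 190 [0.0068 0.0097 0.0135]
jar (array([0.6221, 0.0384]), array([48.9, 48.5]), -79.9) 0.06297069644317727
pulley (array([ 0.4912, -0.169 ]), array([69. , 61.9]), -70.8) 0.3889135704155505
bobbin (array([0.6292, 0.1428]), array([39.5, 38.8]), 88.0) 0.0463868216673099
ball_large want [0.5548 0.3715] got [0.5544 0.3713 0.0474] 0.022488489957976813
insulator_tall want [0.5434 0.3065] got [0.5127 0.2986 0.3808] [42.4  7.4]
rod_clamp want [0.5331 0.2474] got [0.5147 0.2477 0.3882] (array([0.5323, 0.2436]), array([73.4, 67.3]), -15.3) (array([0.533 , 0.2476]), array([29.9, 23.9]), -8.3)
  foot ball_large 301 [0.0079 0.0097 0.0112]
  foot insulator_tall 156 [0.0084 0.0104 0.0118]
  foot rod_clamp 188 [0.0102 0.012  0.0137]
jar (array([0.6224, 0.0394]), array([49. , 48.6]), -39.5) 0.06279946539186093
pulley (array([ 0.4784, -0.1372]), array([24.8,  4.6]), 15.1) 0.018717480023170863
bobbin (array([0.6291, 0.1435]), array([38.9, 37.9]), 89.4) 0.04688258020970415
before jar (array([0.622 , 0.0382]), array([49.2, 49. ]), -59.5)
before pulley (array([ 0.486 , -0.1639]), array([54.8, 54.8]), 12.3)
before bobbin (array([0.6283, 0.135 ]), array([38.9, 24.7]), -5.0)
before jar (array([0.6223, 0.0393]), array([48.5, 48.4]), -11.9)
before pulley (array([ 0.4855, -0.1631]), array([55.7, 55. ]), 6.8)
before bobbin (array([0.629 , 0.1431]), array([38. , 37.6]), -0.8)
```

```bash
python3 -c "
from bench import arm
print(arm.hand_in())"
```

```text
the job is handed in; nothing more can be done
None
```

Both kits are made up and handed in at about 60 s: all five parts stand flat in the right pockets, and the jar and bobbin measure unmoved; the pulley, whose final measurement was spoiled by the gripper in view, shows no sign of having been touched.

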